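Put the brass weight back in its sprung-lid case

TASK

Put the loose brass weight away: press the thumb latch of the grey weight case so that its sprung lid pops fully open, stand the weight upright, fully home, in the empty well between the other two weights, then swing the lid down and snap it shut so that the latch holds it. Treat the case gently: never push on it with more than about 20 newtons (the weight of 2 kg). Leave the other things on the desk where they are.

Things in the scene. Friction and masses are not known exactly. Their poses are not given: they have to be found in the camera images.
- case: grey plastic case with a sprung lid, fixed to the desk: 80 (x) by 148 (y) by 58 mm when shut. Origin: centre of the underside. Its -x side is the front (steel latch), +x the back (hinge), y along the hinge, z up. Base 24 mm high, its top a flat block holding two fixed weights on the y line through the well, 52 mm to either side of it: 29 mm wide at +y, 19 mm at -y, to 28 and 20 mm above the block.
- well (a point): centre of the mouth of the empty round well, on the top of the block, 24 mm above the desk; the well is 27 mm wide and 9 mm deep, with a 1.5 mm chamfer. It lies 44 mm in front of the hinge line.
- weight: the loose brass weight, about 100 g, standing on the desk: a plain cylinder 24 mm in diameter and 24 mm high with a 15 mm wide knob on top, 34 mm high in all. Origin at the centre of its underside, z up.
- lid_hinge (a point): middle of the lid's hinge line, 26 mm above the desk, 40 mm behind the centre of the case; the lid swings about y here. It is a shell 80 mm long from the hinge, 148 wide, 32 high. To shut it, a bar on its front must push the latch's sprung nose aside from about 0.13 rad down and pass under it at or just below 0 rad, where the latch snaps back: about 6 to 8 N downward near lid_front.
- lid_front (a point): point on the outer (top) face of the lid, midway along y, 72 mm from the hinge line and 8 mm from its free front edge; it moves with the lid. When shut this face is level, 32 mm above the hinge line (58 mm above the desk). When fully open this face looks back and down a little, its free edge 94 mm above the desk and 53 mm behind the hinge line: push it forward from behind, well below that edge.
- lid (a joint): lid angle in rad: 0 shut and latched, grows as it opens, 1.85 fully open (leaning back a little). A spring always drives it open (about 2 to 3 N at lid_front holds it), so it stays shut only when latched. From 0 it can be pressed on down to -0.03 against soft rubber (about 3 N per mm at lid_front) before a hard stop.
- latch_paddle (a point): point on the upper face of the steel thumb paddle, its place to press: the paddle, 40 mm long (x) by 36 mm (y), sticks out level to 88 mm in front of the case's centre; this point is 76 mm in front, 18 mm above the desk, and moves with the latch. Behind it a hook stands up to 45 mm over the desk, 42 to 52 mm in front of the case's centre, and tips 8 mm forward when pressed: keep clear of it.
- latch (a joint): latch angle in rad: 0 at rest, grows as the paddle is pressed down; the lid is let go between 0.12 and 0.25 (4 to 8 mm down at latch_paddle) and there is a hard stop at 0.31 (9 mm). About 1.5 N at latch_paddle starts it and 3 to 4 N brings it to the stop; it springs back when let go.
- beaker: brown glass beaker, 68 mm wide, 90 mm high; leave alone
- rack: wooden test tube rack, 60 by 200 mm, tubes to 125 mm high; leave alone
- stopwatch: white plastic stopwatch lying flat, 58 mm wide, 17 mm high, square button at its edge; leave alone
- tally_counter: chrome tally counter lying flat, 44 mm wide, 27 mm high, push button at its edge; leave alone
- staple_remover: steel staple remover, 60 mm long, 20 mm high; leave alone
- eraser: white eraser in a card sleeve, 50 by 24 by 14 mm; leave alone
- funnel: white plastic funnel standing mouth down, 66 mm wide, 70 mm high; leave alone
There are look-alikes about, which are no part of the job. Of the things that look like the case, the middle-sized one is meant.

How it is judged:
On the way, in this order (a step that is already met when the one before it is completed fails the run):
1. the lid has popped open (value of joint lid above 1.5 rad), for 0.2 s.
2. the weight stands home in the empty well, let go, with the lid still open (z of weight in the frame of well below -0.0065 m and horizontal distance between weight and well below 0.004 m and angle between weight's own z axis and vertical below 0.12 rad and contact force between the fingers and weight below 0.05 N and value of joint lid above 1.4 rad), for 0.2 s.
3. the lid is shut and latched, with nothing pressing on it (value of joint lid below 0.04 rad and value of joint latch below 0.06 rad and contact force between the fingers and case below 0.05 N), for 0.3 s.
At the end, for the whole second after the job is handed in: The weight stands upright (within 0.12 rad) in the well, its underside at least 6.5 mm below the mouth and within 4 mm of its centre, at rest; the lid is shut (below 0.04 rad) and held by the latch, which is back at rest (below 0.06 rad) (z of weight in the frame of well below -0.0065 m and horizontal distance between weight and well below 0.004 m and angle between weight's own z axis and vertical below 0.12 rad and value of joint lid below 0.04 rad and value of joint latch below 0.06 rad and linear speed of weight below 0.02 m/s); the robot touches nothing.
It fails at once if the robot pushes on the case, its lid or its latch with more than 20 N (contact force between any of the fingers, the arm and case above 20 N).
It fails at once if the weight is pushed or dropped on the case with more than 25 N (contact force between weight and case above 25 N).
It fails at once if another thing on the desk is moved by more than 15 mm (distance of any of beaker, rack, stopwatch, tally_counter, staple_remover, eraser, funnel from where it was at the start of the episode above 0.015 m).
It also fails if it takes over 72 s, if anything falls off the work surface, if the arm or the gripper's body presses on something with over 40 N, if the wrist force passes 120 N, or if a joint passes its speed limit or range.

ROBOT

A 6-joint arm with a two-finger parallel gripper is mounted at the origin on the work surface. World frame = base frame: x ahead of the robot, y to its left, z up, the work surface at z = 0. Lengths are in m, angles in rad, forces in N, time in s.
With the tool pointing down it reaches from about 0.2 to 0.875 m from the base axis. Payload 3.4 kg.
Tool frame: the origin (TCP) lies between the finger pads; the fingertips stand 25 mm ahead of it and the grasp point (between the pads) lies 6 mm ahead of it (r.nose_length is the z of the fingertips in the tool frame, in m); z points along the fingers, x is the direction in which the jaws open and shut, and the axes are right-handed (so a half turn about z gives the same grasp; the last joint's range is limited). The gripper opens to 94 mm and grips with 3 to 60 N. Pads are 16 mm wide; open, the fingers measure 119 mm over their backs; the gripper's body (75 mm by 177 mm) begins 78 mm behind the grasp point.
Start: joints at [-1.227, 0.276, 1.505, -0, 1.361, -0.121], TCP at [0.258, -0.514, 0.23] pointing down, gripper open.
Joint ranges: [-2.89, 2.89], [-0.75, 2.08], [0.22, 2.7], [-1.18, 4.32], [0.11, 2.71], [-2.7, 2.7]. Speed limits (rad/s): [2.57, 2.57, 3.14, 3.14, 3.14, 3.14].

INTERFACE

Orientations are given as a unit quaternion [w, x, y, z].
In Python, from plant import r, gripper_to, inverse_kinematics, vision, models, telemetry gives the robot as it stands. Calls block until the motion is done:
- r.move_to(position, orientation): joint-space move of the TCP to a pose.
- r.move_l(position, rot=None, vel=0.15, guard=None): straight line of the TCP; rot=None keeps the orientation; vel is the mean speed in m/s. With guard (N) it stops when the force on the tool has changed by that much, and returns True; else False.
- r.movej(angles): joint-space move.
- gripper_to(opening, f_grip=None): finger opening in m; f_grip is the grip in N (None keeps the last); returns when the fingers have stopped.
- r.hold(seconds).
- inverse_kinematics(position, orientation): joint angles nearest the present ones, or None.
- vision.snapshot(name): name is "scene" or "top" or "wrist"; returns the picture (420x560x3 uint8, red, green, blue); there is no depth.
- vision.get_calibration(name): a dict with "fx", "fy", "cx", "cy" (pixels), "position" and "orientation" of the camera in the world. Camera axes: x right, y down, z forward; pixel columns grow to the right and rows downward; lengths in m; the calibration is good to about 2 mm. A picture is of the moment at which its call begins: read the wrist's pose just before it. get_calibration takes no time and is no camera call; for the wrist camera it gives the pose at the moment of the call.
A pose or a line that the arm cannot do raises r.PlanningError and nothing moves.
- r.sign_off(): hands the job in, once; it reports no verdict.
Trained networks look in the newest picture that a camera, given by its name, has taken for a name from the list of things; names that differ only in an ending like _2 or _b are one class to them, and where a whole thing is asked for, a point or a joint stands for the part that bears it (a point fixed in the world has none). Each returns a list of dicts, best first, with "score" (0 to 1); they miss things now and then, are a little off and sometimes report something else, mostly with a low value. They report only what shows in the picture. A call takes as long as a camera call. They do not tell look-alikes from the thing itself.
- models.boxes_of(thing, camera): "at" ([x, y, z] in m, in world coordinates, good to about 4 mm: the middle of the surface that is visible of it).
- models.regions_of(thing, camera): "pixels" (420x560 bool, what is visible of it).
- models.mark_of(thing, camera): "at" ([x, y, z] in m, in world coordinates, good to about 4 mm: a listed point, or the origin of a listed thing).
Readings, each from a call of its own:
- telemetry.current_t(): time.
- telemetry.current_joints(): joint angles.
- telemetry.current_dq(): joint speeds.
- telemetry.current_joint_efforts(): joint torques, N m.
- telemetry.current_ee_pos(): TCP position.
- telemetry.current_tool_rot(): TCP orientation.
- telemetry.current_wrist_force(): force on the tool from outside, world axes, zero at the start.
- telemetry.current_torque(): the same for the moment, N m.
- telemetry.current_opening(): finger opening in m.
Only numpy, scipy, OpenCV 4.12 (cv2) and the standard library are available. Lean on these libraries where they do the work, as an engineer would, in place of code of your own. Each camera call takes 0.05 s, during which the arm holds its last target. There are 200 camera calls.

## Working session

There is one attempt and no reset: what is moved stays moved. The work goes in short steps, each a Python script; the robot and the scene stay as the last script left them, time stands still between calls to the robot, and variables do not carry over. Pictures are saved under pics/ and viewed, about 8 in all and at most 12, crops included, and the job is handed in when it is done.

```bash
ls; mkdir -p pics; python3 - <<'E'
from plant import r, vision, models, telemetry
import cv2, numpy as np
for c in ["scene","top"]:
    im=vision.snapshot(c); cv2.imwrite(f"pics/{c}0.png",im[:,:,::-1])
    k=vision.get_calibration(c); print(c,k)
    for t in ["case","weight","well","lid_hinge","lid_front","latch_paddle"]:
        f=models.mark_of if t!="case" else models.mark_of
        print(t,[(np.round(d["at"],3).tolist(),round(d["score"],2)) for d in f(t,c)])
print(telemetry.current_t())
E
```

```text
pics
scene {'fx': 519.2346168142583, 'fy': 519.2346168142583, 'cx': 277.6916169778515, 'cy': 212.8143375096824, 'position': array([1.22335456, 0.78247845, 0.87379483]), 'orientation': array([-0.13770775,  0.31116105,  0.8480118 , -0.40631436])}
case [([0.394, 0.209, 0.005], 0.76), ([0.531, -0.079, -0.003], 0.75), ([0.357, -0.266, 0.004], 0.59)]
weight [([0.553, 0.144, 0.001], 0.51), ([0.498, -0.098, 0.058], 0.37)]
well [([0.354, -0.271, 0.032], 0.96), ([0.524, -0.082, 0.026], 0.85), ([0.391, 0.207, 0.018], 0.84)]
lid_hinge [([0.401, -0.242, 0.034], 0.73), ([0.415, 0.227, 0.017], 0.68), ([0.562, -0.062, 0.024], 0.67), ([0.528, -0.078, 0.0], 0.61)]
lid_front [([0.323, -0.291, 0.075], 0.97), ([0.38, 0.194, 0.043], 0.77)]
latch_paddle []
top {'fx': 432.51120834851974, 'fy': 432.51120834851974, 'cx': 286.40055150236077, 'cy': 204.41502022443618, 'position': array([ 0.4289212 , -0.00890421,  1.06701233]), 'orientation': array([ 0.05995069, -0.70251718,  0.706999  , -0.0550267 ])}
case [([0.398, 0.205, 0.001], 0.95), ([0.526, -0.078, 0.002], 0.65), ([0.356, -0.271, 0.0], 0.58)]
weight [([0.556, 0.145, -0.003], 0.38)]
well [([0.39, 0.21, 0.016], 0.98), ([0.523, -0.084, 0.023], 0.58)]
lid_hinge [([0.418, 0.231, 0.025], 0.65), ([0.563, -0.063, 0.026], 0.62), ([0.403, -0.236, 0.035], 0.62)]
lid_front [([0.5, -0.099, 0.062], 0.75), ([0.378, 0.191, 0.041], 0.75), ([0.319, -0.291, 0.077], 0.58), ([0.795, 0.095, 0.004], 0.16)]
latch_paddle [([0.36, 0.173, 0.007], 0.66), ([0.278, -0.32, 0.021], 0.61), ([0.464, -0.123, 0.014], 0.56)]
0.7
```

View pics/top0.png

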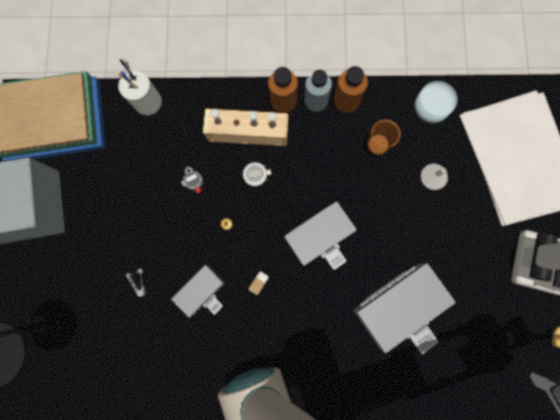

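View pics/scene0.png

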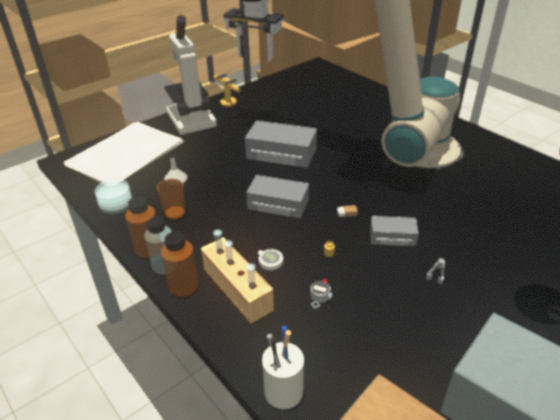

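The top view shows three cases. The middle-sized one is at pixel (320,235), about (0.526, -0.078), with its paddle at (334,258) and yaw about 0.54. The loose weight is the yellow spot at (227,224), about (0.556, 0.145).

```bash
cat > h.py <<'E'
from plant import r, gripper_to, inverse_kinematics, vision, models, telemetry
import numpy as np, cv2
from scipy.spatial.transform import Rotation as Ro
def down(a):
    "tool down, tool x along heading a (or a+pi): the one with less wrist turn"
    def q(a):
        x=np.array([np.cos(a),np.sin(a),0]);z=np.array([0,0,-1.])
        v=Ro.from_matrix(np.c_[x,np.cross(z,x),z]).as_quat(); return v[[3,0,1,2]]
    return q(a)
def best(p,a):
    c=[(abs(j[5]),a2) for a2 in (a,a+np.pi) for j in [inverse_kinematics(p,down(a2))] if j is not None]
    return down(min(c)[1])
def marks(cam,ts):
    for t in ts: print(t,[(np.round(d["at"],4).tolist(),round(d["score"],2)) for d in models.mark_of(t,cam)])
def snap(cam,n):
    im=vision.snapshot(cam); cv2.imwrite(f"pics/{n}.png",im[:,:,::-1]); return im
E
python3 - <<'E'
from h import *
yaw=0.54
p=[0.46,-0.12,0.23]
q=best(p,yaw+np.pi/2)
r.move_to(p,q)
snap("wrist","w1"); print(vision.get_calibration("wrist"))
marks("wrist",["case","well","lid_hinge","lid_front","latch_paddle"])
print(telemetry.current_joints(),telemetry.current_wrist_force(),telemetry.current_t())
E
```

```text
{'fx': 293.2324557344954, 'fy': 293.2324557344954, 'cx': 276.5712661038036, 'cy': 209.17467263644954, 'position': array([ 0.52076439, -0.08396288,  0.38515386]), 'orientation': array([ 0.10670918,  0.86329508, -0.48956345, -0.06051762])}
case [([0.3878, 0.2038, 0.0016], 0.95), ([0.3578, -0.2664, 0.0004], 0.94), ([0.5316, -0.0825, -0.0023], 0.84)]
well [([0.5188, -0.0832, 0.0207], 0.94), ([0.3904, 0.2072, 0.0218], 0.73)]
lid_hinge [([0.3979, -0.2402, 0.0357], 0.96)]
lid_front [([0.4984, -0.0973, 0.057], 0.85), ([0.3226, -0.2908, 0.0762], 0.85)]
latch_paddle [([0.3578, 0.1649, 0.0128], 0.85), ([0.4653, -0.1242, 0.0191], 0.56), ([0.5591, -0.0613, 0.0217], 0.52)]
[-4.02863080e-01  1.25647660e-01  1.70430757e+00 -3.08141350e-05
  1.31180460e+00  6.29061096e-01] [0.67840773 0.50194019 0.36654282] 2.625
```

View pics/w1.png

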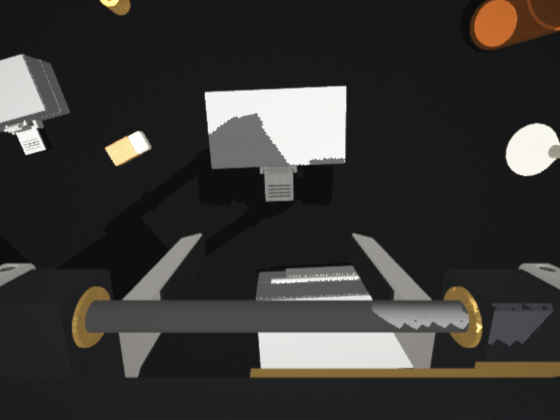

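```bash
cat >> h.py <<'E'
def ray(k,px,z):
    "world point at height z behind pixels px"
    R=Ro.from_quat(np.array(k["orientation"])[[1,2,3,0]])
    px=np.atleast_2d(px).astype(float)
    d=R.apply(np.c_[(px[:,0]-k["cx"])/k["fx"],(px[:,1]-k["cy"])/k["fy"],np.ones(len(px))])
    return k["position"]+d*((z-k["position"][2])/d[:,2])[:,None]
E
python3 - <<'E'
from h import *
k=vision.get_calibration("wrist")
im=cv2.imread("pics/w1.png",0)
m=(im>60).astype(np.uint8); m[172:]=0; m[:80]=0; m[:,:195]=0; m[:,355:]=0
m[163:,255:300]=0
c=cv2.findContours(m,cv2.RETR_EXTERNAL,cv2.CHAIN_APPROX_NONE)[0]; c=max(c,key=cv2.contourArea)
b=cv2.boxPoints(cv2.minAreaRect(cv2.convexHull(c))); print(b)
for P in (b,[(206,93),(346,87),(346,162),(212,167)]):
    w=ray(k,P,0.058); print(w.round(4),w.mean(0).round(4))
    for i in range(4):
        e=w[(i+1)%4]-w[i]; print(np.linalg.norm(e).round(4),np.arctan2(e[1],e[0]).round(3))
print(ray(k,[(265,201),(293,200),(279,201)],0.018).round(4))
E
```

```text
[[203.64531   90.84152 ]
 [345.94156   84.654724]
 [349.35663  163.20189 ]
 [207.0604   169.38869 ]]
[[ 0.5204  0.0051  0.058 ]
 [ 0.6017 -0.119   0.058 ]
 [ 0.5365 -0.1678  0.058 ]
 [ 0.4496 -0.0359  0.058 ]] [ 0.527  -0.0794  0.058 ]
0.1484 -0.991
0.0814 -2.498
0.158 2.153
0.0818 0.525
[[ 0.5197  0.0021  0.058 ]
 [ 0.5998 -0.1203  0.058 ]
 [ 0.5357 -0.1639  0.058 ]
 [ 0.4547 -0.0393  0.058 ]] [ 0.5275 -0.0804  0.058 ]
0.1462 -0.992
0.0775 -2.545
0.1485 2.147
0.0771 0.567
[[ 0.4432 -0.1125  0.018 ]
 [ 0.4627 -0.1426  0.018 ]
 [ 0.4524 -0.1279  0.018 ]]
```

```bash
cat >> h.py <<'E'
C=np.array([0.5273,-0.080]); YAW=0.57
def cp(x,y,z): c,s=np.cos(YAW),np.sin(YAW); return np.array([C[0]+c*x-s*y,C[1]+s*x+c*y,z])
E
python3 - <<'E'
from h import *
gripper_to(0.0)
q=best(cp(-.077,0,.1),YAW+np.pi/2)
r.move_to(cp(-.077,0,.07),q)
f0=telemetry.current_wrist_force(); print(f0)
print(r.move_l(cp(-.077,0,.0345),vel=.03,guard=9), telemetry.current_ee_pos(), telemetry.current_wrist_force()-f0)
r.hold(.2); print(telemetry.current_wrist_force()-f0)
r.move_l(cp(-.077,0,.07),vel=.1)
r.move_l(cp(-.085,0,.2),vel=.25)
snap("wrist","w2"); snap("top","t2")
marks("top",["case","well","lid_hinge","lid_front","latch_paddle","weight"])
print(telemetry.current_t(), telemetry.current_opening())
a=cv2.imread("pics/w2.png"); b=cv2.imread("pics/t2.png")[120:330,150:430]
cv2.imwrite("pics/c2.png",np.vstack([cv2.resize(a,(440,330))[:280],cv2.resize(b,(440,320))]))
E
```

```text
[ 1.16337459  0.57129731 -0.01055514]
True [ 0.46177652 -0.12181991  0.03575966] [-1.86062617 -0.26013996  6.62607695]
[-2.12538034 -0.32811499  5.72266383]
case [([0.525, -0.0793, 0.0015], 0.87), ([0.3566, -0.2668, 0.0023], 0.78), ([0.3944, 0.2077, 0.0026], 0.61)]
well [([0.3893, 0.2061, 0.015], 0.85), ([0.5232, -0.0843, 0.0222], 0.57)]
lid_hinge [([0.4013, -0.2368, 0.034], 0.9), ([0.5627, -0.0621, 0.0298], 0.75), ([0.4144, 0.2317, 0.0271], 0.59)]
lid_front [([0.3204, -0.2929, 0.0766], 0.98), ([0.6025, -0.0306, 0.0883], 0.77), ([0.3795, 0.1916, 0.0402], 0.6)]
latch_paddle [([0.2751, -0.321, 0.023], 0.71), ([0.4659, -0.1208, 0.0187], 0.59), ([0.3562, 0.1731, 0.0055], 0.52)]
weight [([0.5559, 0.144, -0.0027], 0.59)]
7.5833 0.00046762748570200826
```

View pics/c2.png

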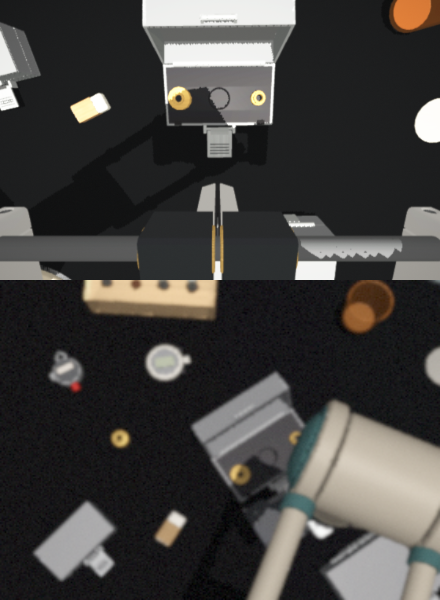

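The lid is open: the empty well shows at about (280,123) in the full wrist picture, between the two fixed weights. Next I'll measure the well and look at the weight from close by.

```bash
python3 - <<'E'
from h import *
k=vision.get_calibration("wrist")
marks("wrist",["well","weight"])
im=cv2.imread("pics/w2.png"); np.save("pics/k2.npy",k,allow_pickle=True)
cv2.imwrite("pics/c3.png",cv2.resize(im[75:165,200:360],None,fx=5,fy=5,interpolation=cv2.INTER_CUBIC))
gripper_to(0.06)
p=np.array([.556,.1445,.2])-np.array([.05*np.cos(YAW),.05*np.sin(YAW),0])
q=best(p,YAW+np.pi/2); r.move_to(p,q)
snap("wrist","w3"); k=vision.get_calibration("wrist")
marks("wrist",["weight","well"])
for d in models.regions_of("weight","wrist"):
    m=d["pixels"]; ys,xs=np.nonzero(m); print(d["score"],m.sum(),xs.mean(),ys.mean(),xs.min(),xs.max(),ys.min(),ys.max(),ray(k,(xs.mean(),ys.mean()),.028))
np.save("pics/k3.npy",k,allow_pickle=True)
im=cv2.imread("pics/w3.png");print(telemetry.current_t())
E
```

```text
well [([0.5206, -0.0847, 0.0199], 0.77)]
weight []
weight [([0.5528, 0.1483, -0.0014], 0.84)]
well [([0.3943, 0.2055, 0.0181], 0.61), ([0.5202, -0.083, 0.0179], 0.59)]
0.78 357 274.218487394958 154.1064425770308 264 285 143 165 [[0.55537298 0.14656353 0.028     ]]
9.8917
```

View pics/c3.png

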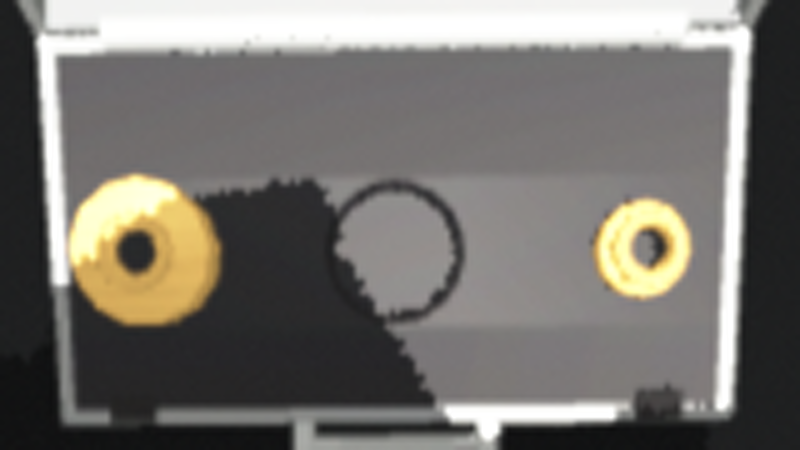

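View pics/w3.png

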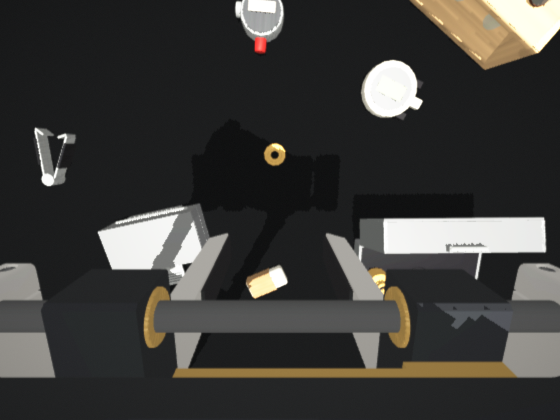

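```bash
python3 - <<'E'
from h import *
k2=np.load("pics/k2.npy",allow_pickle=True).item()
w=ray(k2,[(279.4,125.2)],.024)[0]; print("well",w,"vs model",cp(-.004,0,.024))
W=np.array([.555,.1463])
P=lambda z:np.array([*W,z])
for a,g in ((YAW,4),(YAW+np.pi/2,10)):
    q=best(P(.09),a)
    r.move_to(P(.09),q); gripper_to(.05,4)
    print(r.move_l(P(.0365),vel=.1,guard=8))
    gripper_to(0.0,g); print(telemetry.current_opening())
    if g==4: gripper_to(.05); r.move_l(P(.09),vel=.15)
r.move_l(P(.13),vel=.15)
snap("wrist","w4"); print(telemetry.current_wrist_force(),telemetry.current_opening(),telemetry.current_t())
E
```

```text
well [ 0.52492953 -0.08326946  0.024     ] vs model [ 0.5239324  -0.08215853  0.024     ]
False
0.024215753682985924
False
0.02350520955907066
[ 0.16278382  0.42916821 -1.65955558] 0.024029091520175207 17.6417
```

View pics/w4.png

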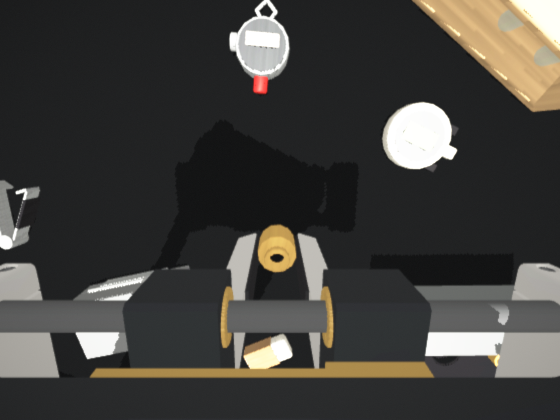

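```bash
python3 - <<'E'
from h import *
w=np.array([.524,-.083])
ex=np.array([np.cos(YAW),np.sin(YAW)]); ey=np.array([-ex[1],ex[0]])
r.move_l([*(w+ey*.17),.13],vel=.25); r.move_l([*w,.13],vel=.25); r.move_l([*w,.075],vel=.12)
f0=telemetry.current_wrist_force()
offs=[(0,0)]+[(rr*np.cos(t),rr*np.sin(t)) for rr in (.0015,.003) for t in np.arange(6)*np.pi/3]
for o in offs:
    c=w+ex*o[0]+ey*o[1]
    if o!=(0,0): r.move_l([*c,telemetry.current_ee_pos()[2]+.003],vel=.05)
    h=r.move_l([*c,.0513],vel=.025,guard=5)
    z=telemetry.current_ee_pos()[2]; print(np.round(o,4),h,z.round(4),(telemetry.current_wrist_force()-f0).round(1))
    if z<.0545: break
r.hold(.1)
print(telemetry.current_ee_pos(),telemetry.current_opening(),telemetry.current_t())
snap("wrist","w5")
E
```

```text
[0 0] True 0.0518 [-0.7  0.1  5.8]
[ 0.52368679 -0.08292928  0.0518613 ] 0.0238487866923075 20.8083
```

```bash
python3 - <<'E'
from h import *
gripper_to(.034); p=telemetry.current_ee_pos(); r.hold(.1)
print(telemetry.current_opening())
r.move_l([p[0],p[1],.13],vel=.12)
r.move_l(cp(-.085,0,.2),vel=.25)
snap("wrist","w6"); marks("wrist",["weight","well","lid_hinge","lid_front"])
a=cv2.imread("pics/w6.png"); cv2.imwrite("pics/c6.png",cv2.resize(a[20:180,170:390],None,fx=3.5,fy=3.5,interpolation=cv2.INTER_CUBIC))
print(telemetry.current_t())
E
```

```text
0.033933029586995275
weight [([0.5227, -0.0833, 0.0159], 0.92)]
well [([0.5202, -0.0846, 0.0181], 0.78)]
lid_hinge [([0.5572, -0.0671, 0.0264], 0.76)]
lid_front [([0.601, -0.0326, 0.0864], 0.84)]
23.0
```

View pics/c6.png

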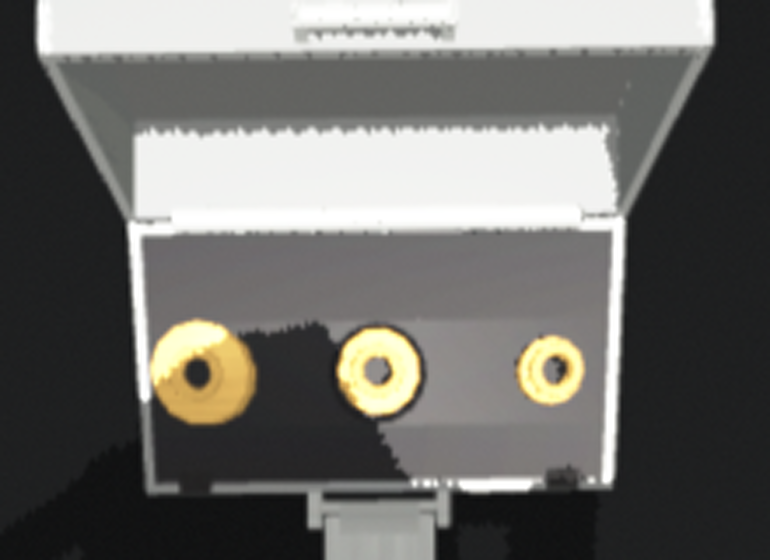

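```bash
cat > lid.py <<'E'
from h import *
H=np.array([.040,.026])
def face(d,t): return H+np.array([-d*np.cos(t)+.032*np.sin(t), d*np.sin(t)+.032*np.cos(t)])
def tcp(t):
    d=np.interp(t,[.1,1.5],[.075,.060])
    c=face(d,t); x=max(c[0],face(.080,t)[0] if t>1.57 else -1)
    return cp(x+.008,0,c[1]+.025)
E
python3 - <<'E'
from lid import *
gripper_to(0.0)
q=telemetry.current_tool_rot()
r.move_l(cp(-.06,0,.25),vel=.25); r.move_l(cp(.115,0,.25),vel=.3)
s=tcp(1.85)
r.move_l(cp(.115,0,s[2]),vel=.2,guard=8)
f0=telemetry.current_wrist_force(); print(f0)
for t in [1.85,1.7,1.55,1.4,1.25,1.1,.95,.8,.65,.5,.38,.27,.2]:
    h=r.move_l(tcp(t),vel=.08,guard=9)
    f=telemetry.current_wrist_force()-f0
    print(t,h,f.round(1),telemetry.current_ee_pos().round(3))
    if h: break
print(telemetry.current_t())
snap("wrist","w7")
E
```

```text
[0.72020167 0.39809249 0.9683843 ]
1.85 False [ 0.4 -0.4 -1.9] [ 0.612 -0.026  0.101]
1.7 False [1.6 0.4 0.3] [ 0.604 -0.032  0.107]
1.55 False [1.9 0.3 1.1] [ 0.594 -0.038  0.112]
1.4 False [ 1.3 -0.5 -0.2] [ 0.585 -0.043  0.116]
1.25 False [ 0.7  0.2 -1.7] [ 0.576 -0.048  0.12 ]
1.1 False [ 0.4  1.1 -1.4] [ 0.566 -0.055  0.123]
0.95 False [-0.1 -0.1  0.1] [ 0.557 -0.061  0.123]
0.8 False [-0.8  0.9  1.4] [ 0.547 -0.067  0.122]
0.65 False [-0.3 -0.8  0.9] [ 0.537 -0.074  0.118]
0.5 False [-0.9  0.2  0.8] [ 0.528 -0.079  0.113]
0.38 False [-0.9  0.3  1.4] [ 0.521 -0.084  0.107]
0.27 False [-1.5 -1.   1.3] [ 0.515 -0.088  0.101]
0.2 False [-0.  -0.3  0.7] [ 0.512 -0.09   0.097]
29.4667
```

```bash
python3 - <<'E'
from lid import *
snap("scene","s8"); marks("scene",["lid_front"])
a=cv2.imread("pics/s8.png"); cv2.imwrite("pics/c8.png",cv2.resize(a[100:260,180:400],None,fx=3,fy=3))
E
```

```text
lid_front [([0.505, -0.0941, 0.0713], 0.95), ([0.3805, 0.1897, 0.0406], 0.7), ([0.7925, 0.0981, -0.0017], 0.31)]
```

View pics/c8.png

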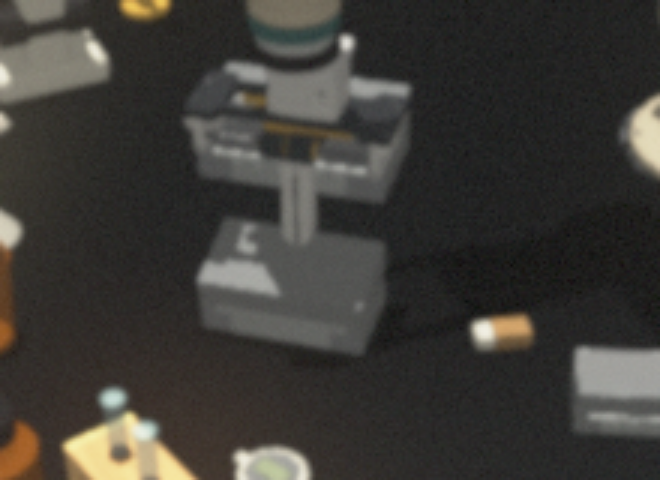

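The picture shows the finger holding the lid nearly shut. Now the press.

```bash
python3 - <<'E'
from lid import *
f0=np.array([.72,.4,.97]); x=-.028
def fz(): return np.mean([telemetry.current_wrist_force()[2] for _ in range(1)])-f0[2]
r.move_l(cp(x,0,.0935),vel=.04,guard=8)
z=.0935; L=[]
while z>.079:
    z-=.0005 if z<.0865 else .001
    h=r.move_l(cp(x,0,z),vel=.02,guard=7); r.hold(.05)
    F=[fz()]; r.hold(.02); F.append(fz()); f=np.mean(F)
    L.append((round(z*1e3,1),round(telemetry.current_ee_pos()[2]*1e3,1),round(f,1)))
    if f>11.5: break
print(L,telemetry.current_t())
E
```

```text
[(92.5, np.float64(92.7), np.float64(4.1)), (91.5, np.float64(91.8), np.float64(6.0)), (90.5, np.float64(90.9), np.float64(6.8)), (89.5, np.float64(90.0), np.float64(8.2)), (88.5, np.float64(89.1), np.float64(9.6)), (87.5, np.float64(87.8), np.float64(7.1)), (86.5, np.float64(86.6), np.float64(6.1)), (85.5, np.float64(85.3), np.float64(2.8)), (85.0, np.float64(84.7), np.float64(0.3)), (84.5, np.float64(84.4), np.float64(-1.2)), (84.0, np.float64(84.0), np.float64(-1.9)), (83.5, np.float64(83.7), np.float64(0.9)), (83.0, np.float64(83.1), np.float64(1.8)), (82.5, np.float64(82.6), np.float64(4.2)), (82.0, np.float64(82.3), np.float64(5.5)), (81.5, np.float64(82.0), np.float64(7.1)), (81.0, np.float64(81.6), np.float64(8.2)), (80.5, np.float64(81.3), np.float64(10.0)), (80.0, np.float64(81.2), np.float64(12.0))] 36.05
```

Force peaked at about 10 N, dropped, then climbed again on the rubber, which is what a latching lid would do. I'll release slowly and check.

```bash
python3 - <<'E'
from lid import *
r.move_l(cp(-.028,0,.090),vel=.03); print(telemetry.current_wrist_force())
r.move_l(cp(-.028,0,.13),vel=.1); r.move_l(cp(-.085,0,.2),vel=.25); r.hold(.3)
snap("wrist","w9"); marks("wrist",["lid_front","latch_paddle"])
snap("scene","s9"); marks("scene",["lid_front"])
a=cv2.imread("pics/w9.png"); b=cv2.imread("pics/s9.png")
cv2.imwrite("pics/c9.png",np.hstack([cv2.resize(a[20:230,170:390],(390,372)),cv2.resize(b[130:260,200:400],(390,372))]))
print(telemetry.current_t())
E
```

```text
[ 0.02506396 -0.45063256 -0.67457006]
lid_front [([0.4979, -0.1009, 0.0561], 0.56)]
latch_paddle [([0.3552, 0.1653, 0.014], 0.95), ([0.4647, -0.1241, 0.0187], 0.86)]
lid_front [([0.3207, -0.2909, 0.075], 0.93), ([0.4996, -0.0974, 0.0595], 0.81), ([0.38, 0.1924, 0.0442], 0.81), ([0.6637, 0.2333, -0.0027], 0.21)]
38.1417
```

View pics/c9.png

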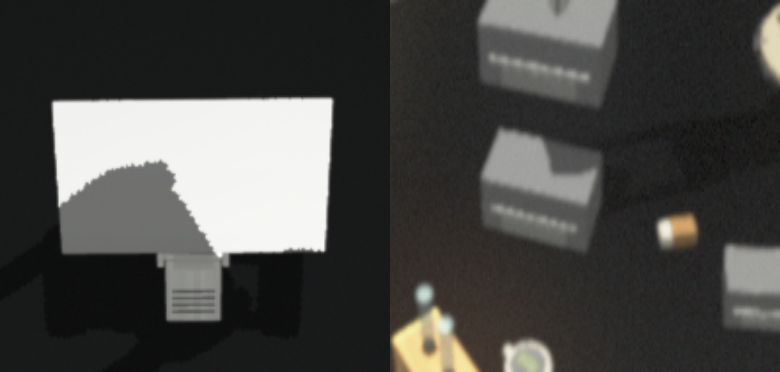

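The lid is shut and holding by itself. The paddle is back at rest height (0.0187) and the robot is clear, so I'm handing in.

```bash
python3 -c "
from plant import r
r.sign_off()"
```

```text
the job is handed in; nothing more can be done
```

The weight is in the well of the middle-sized case, the lid is shut and latched, and I handed the job in at about 38 s.

- **Opening:** I pressed the thumb latch and the lid popped fully open. The reading was about 6 N.
- **Weight:** I squeezed it from two directions to centre it, then lowered it into the well on the first try. It touched bottom at the expected height, and a picture after letting go showed it upright and centred. The network put its underside about 8 mm below the mouth.
- **Closing:** I swung the lid over from behind and pressed it down. The force rose to about 10 N, dropped as the bar passed the latch, then rose to about 12 N on the rubber, where I stopped. The 10 N is above the 6 to 8 N you gave, but every reading I took stayed well under 20 N.
- **Last checks:** With the robot clear, the lid stayed shut by itself, with its front at 56 to 60 mm against 58 mm nominal. The paddle was back at 18.7 mm against 18 mm at rest.

I could not see the weight once the lid was shut, so its final position rests on the earlier picture. Lid and latch angles come from images, since there is no direct reading. I did not re-measure the other things on the desk, but no move went near them. No check failed. The networks' position for the well differed from mine by up to about 4 mm; I used mine, and the weight went in.

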